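Switch on the desk lamp: throw the toggle, press the button

TASK

Switch the desk lamp on: with a fingertip, push the taller of the two toggle levers on the grey switch box over until it snaps to its other side, and after that press the round push button on the globe lamp's base all the way down and let it come back up. Only touch and push, gently: do not pick up, tip or shove the switch box or the lamp along the desk, leave the shorter lever as it is, and leave everything else on the desk where it stands.

Things in the scene. Friction and masses are not known exactly. Their poses are not given: they have to be found in the camera images.
- switch_box: Loose grey plastic box on rubber feet, 100 (its x) x 160 (its y) x 45 mm high, about 1 kg, with two steel toggle levers 80 mm apart standing out of its top. Origin: centre of its underside; its z is up. Its x is the direction in which the levers are thrown. It slides if pushed sideways with more than about 4 to 8 N. It stands turned by up to 0.7 rad from the world axes.
- tall_pivot (a point): Point about which the tall lever turns, in the top face of the box at box (0, 40, 45) mm; axes as the box's.
- tall_lever_tip (a point): Free end of the tall lever, 62 mm from its pivot; moves with the lever. The lever is a round rod 7 mm thick, with a thicker outer part (11 mm) over the last 25 mm.
- tall_lever (a joint): Angle of the tall lever, rad: 0 = leaning 0.45 rad from upright towards the box's -x, 0.45 = upright, 0.9 = leaning 0.45 rad towards the box's +x. An over-centre spring drives it away from upright to whichever stop is nearer; it takes about 2 to 3 N sideways, pushed 30 to 50 mm above the box top, to start it off its stop, less towards upright, and past upright it snaps over by itself. Starts at 0.
- short_pivot (a point): Point about which the short lever turns, in the top face of the box at box (0, -40, 45) mm.
- short_lever (a joint): Angle of the short lever (30 mm long, 9 mm thick at the end), same meaning and same kind of spring as the tall one. Starts at 0 and is to be left there.
- lamp: Loose table lamp, 1.6 kg: white base slab 220 (its x) x 110 x 22 mm high; on its +x half, centred at lamp (55, 0), a short 32 mm thick stem and a white globe of 100 mm diameter whose top is 162 mm above the desk. Origin: centre of its underside; z up. The push button is on the -x half at lamp (-75, 0) mm. It stands turned by up to 0.35 rad from the world axes.
- lamp_button_top (a point): Centre of the top of the round push button (cap 26 mm in diameter, in a slightly wider grey housing) on the lamp's base; pressed straight down; moves with the cap.
- lamp_button (a joint): Travel of the push button, m: 0 = up, 0.006 = fully down; spring, about 5 N for fully down, comes back when released.
- pencil_cup: Bystander: aluminium cup, 76 mm in diameter, 100 mm high, with pencils up to 180 mm above the desk. Origin: centre of its underside.
- pen_block: Bystander: wooden block 50 x 110 (its y) x 60 mm high with pens standing in it, up to 146 mm. Origin: centre of its underside.
- paperweight: Bystander: glass dome 72 mm in diameter, 39 mm high. Origin: centre of its underside.
- sharpener: Bystander: red plastic round pencil sharpener with ribbed twist cap, 36 mm in diameter, 48 mm high, standing between the lamp and the switch box. Origin: centre of its underside.
- eraser: Bystander: eraser 45 (its x) x 22 x 12 mm high. Origin: centre of its underside.
- highlighter: Bystander: flat yellow highlighter lying on the desk, 22 x 112 (its y) x 14 mm high. Origin: on its underside, about its middle.
- note_pad: Bystander: white paper note pad 76 x 76 x 12 mm high. Origin: centre of its underside.
Mind the look-alikes: they are no part of the job. What is meant by the lamp is not green or orange, and is the larger of those in its own colour.

How it is judged:
By the outcome, as a careful person would: the job done as asked, in the order asked, and still so for the second after the job is handed in, with the robot touching nothing.
It also fails if it takes over 48 s, if anything falls off the work surface, if the arm or the gripper's body presses on something with over 40 N, if the wrist force passes 120 N, or if a joint passes its speed limit or range.

ROBOT

A 7-joint arm with a two-finger parallel gripper is mounted at the origin on the work surface. World frame = base frame: x ahead of the robot, y to its left, z up, the work surface at z = 0. Lengths are in mm, angles in rad, forces in N, time in s.
With the tool pointing down it reaches from about 400 to 925 mm from the base axis. Payload 5.6 kg.
Tool frame: the origin (TCP) lies at the very end of the fingers, on their centre line; the grasp point (between the pads) lies env.tcp_to_grasp behind it (env.tcp_to_grasp is the distance from the TCP to the grasp point, in mm); z points along the fingers, x is the direction in which the jaws open and shut, and the axes are right-handed (so a half turn about z gives the same grasp; the last joint's range is limited). The gripper opens to 85 mm and grips with 20 to 120 N. Pads are 22 mm wide; open, the fingers measure 114 mm over their backs; the gripper's body (76 mm by 85 mm) begins 54 mm behind the grasp point. The pads swing forward as they close: fully open they stand 13 mm farther back than shut.
Start: joints at [1.14, 0.468, -0.012, 1.603, 0.006, 1.071, -0.056], TCP at [245.76, -601.756, 231.29] pointing down, gripper open.
Joint ranges: [-2.53, 2.53], [-0.31, 2.02], [-1.57, 1.55], [0.28, 2.44], [-1.29, 4.43], [0.15, 1.84], [-2.92, 2.92]. Speed limits (rad/s): [2.57, 2.57, 3.14, 3.14, 3.14, 3.14, 3.14].

INTERFACE

Orientations are given as a rotation vector (axis times angle).
In Python, from plant import env gives the robot as it stands.
- The arm moves only by the shell command python3 -m jog 'ROWS' [FORCE]. ROWS is JSON, a list that holds one entry, the list of rows, each a list of 7 numbers: the closure in counts, from 0 (fully open) to 255 (shut), then the shift along the tool's x, y, z in cm, then the turn, a rotation vector about the tool's x, y, z in degrees. A call has 1 to 8 rows; each row is the pose to reach, as a shift and turn from the pose commanded when the call began, along the tool's axes at that moment; what a row does not reach only later rows make up. A row lasts 1/8 s, in which the tool goes at most 62.5 mm and 10.7 degrees, less where a joint would pass 70% of its speed; a pose out of reach is approached as far as the arm can. A call with a gripper value outside its range is refused whole. The fingers move at their own pace and stop on an object; FORCE is the grip in N (left out, the last holds). Time passes only in rows, so rows that repeat a pose let the fingers close. It gives the time, the measured TCP pose, the force and the opening at its end, in the units of the state.
- env.observe(): the state, without advancing time (a new reading comes with each control period).
- env.snapshot(name): name is "scene" or "top"; returns a dict with "image" (400x640x3 uint8, red, green, blue), "fx", "fy", "cx", "cy" (pixels), "R" (3x3) and "t" (3): a world point X has camera coordinates R X + t. Camera axes: x right, y down, z forward; pixel columns grow to the right and rows downward; lengths in mm; the calibration is good to about 2 mm. A picture is of the moment at which its call begins. There is no depth.
- env.job_done(): hands the job in, once; it reports no verdict.
The state is a dict: "clock": time; "joint_positions": joint angles; "qvel": joint speeds; "joint_efforts": joint torques, N m; "eef_pos": TCP position; "eef_rot": TCP orientation; "force": force on the tool from outside, world axes, zero at the start; "moment": the same for the moment, N m; "gripper_width": opening from 0.0 (shut) to 1.0 (fully open).
Only numpy, scipy, OpenCV 4.12 (cv2) and the standard library are available. Lean on these libraries where they do the work, as an engineer would, in place of code of your own. Each camera call takes 0.05 s, during which the arm holds its last target.

## Working session

There is one attempt and no reset: what is moved stays moved. The work goes in short steps, Python scripts to look and compute and a shell command to move; the robot and the scene stay as the last step left them, time stands still between calls to the robot, and variables do not carry over. Pictures are saved under pics/ and viewed, and the job is handed in when it is done.

```bash
ls; mkdir -p pics; python3 - <<'E'
from plant import env
import cv2,pickle
print(env.observe()); print(env.tcp_to_grasp)
for n in("scene","top"):
    s=env.snapshot(n); pickle.dump(s,open(f"{n}0.pkl","wb"))
    cv2.imwrite(f"pics/{n}0.png",s["image"][:,:,::-1]); print(n,s["fx"],s["fy"],s["cx"],s["cy"],s["R"],s["t"])
E
```

```text
pics
{'clock': 0.0, 'joint_positions': array([ 1.13997625,  0.46837203, -0.01157166,  1.60366511,  0.0060139 ,
        1.07140178, -0.05632227]), 'qvel': array([ 9.02754662e-04, -9.97777018e-04, -9.52311940e-04, -5.92093538e-04,
        8.51395564e-05,  1.06070577e-03, -4.11085095e-04]), 'joint_efforts': array([ 5.62538389e-04, -5.32384336e+01,  2.14435696e-02, -2.51302117e+01,
        1.13778852e-02,  7.69514503e-03, -3.86211340e-06]), 'eef_pos': array([ 245.5066475 , -601.227185  ,  230.32449462]), 'eef_rot': array([-2.60704748e+00,  1.75139057e+00,  2.48773432e-03]), 'force': array([0.50726843, 0.10324394, 0.04535806]), 'moment': array([-0.01288043,  0.02274943,  0.00201245]), 'gripper_width': 0.9982610631084058}
18.700000000000003
scene 493.26560944481685 493.26560944481685 311.4143930693672 205.61614095116298 [[-0.3441313   0.9388421  -0.01221317]
 [ 0.74184963  0.26390469 -0.6164523 ]
 [-0.57552826 -0.22120087 -0.78729753]] [  89.32331611 -350.20380793 1779.96598904]
top 456.40104496659126 456.40104496659126 318.75507141420456 196.71612696837573 [[ 0.02729056 -0.99961562 -0.00488305]
 [-0.99284557 -0.02653703 -0.11641935]
 [ 0.11624501  0.00802527 -0.99318815]] [  69.35350255  518.64952587 1498.08140434]
```

View pics/scene0.png

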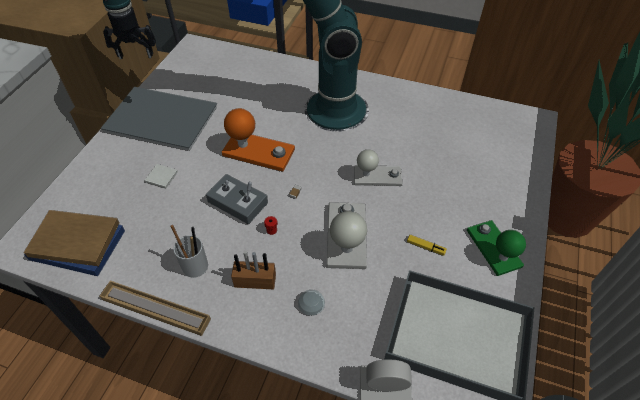

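View pics/top0.png

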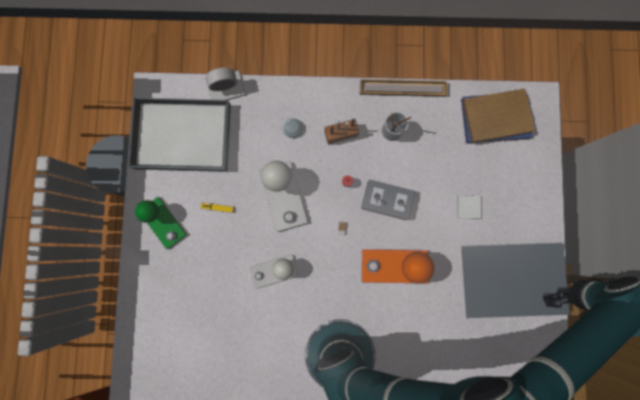

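The scene has four lamp-like objects:
- orange, top view (395,266)
- green, (160,222)
- small white, globe (283,268)
- large white, globe (277,176) with button (290,217)

The one meant is the large white lamp, the larger of the two white ones. The switch box is at (390,199). I'll confirm both in enlarged crops.

```bash
python3 - <<'E'
import cv2,pickle,numpy as np
t=pickle.load(open("top0.pkl","rb"))["image"][:,:,::-1]; s=pickle.load(open("scene0.pkl","rb"))["image"][:,:,::-1]
a=cv2.resize(t[150:290,240:440],(800,560),interpolation=cv2.INTER_CUBIC)
cv2.imwrite("pics/topc.png",a)
b=cv2.resize(s[165:230,195:295],None,fx=8,fy=8,interpolation=cv2.INTER_CUBIC); cv2.imwrite("pics/scbox.png",b)
b=cv2.resize(s[190:275,310:410],None,fx=7,fy=7,interpolation=cv2.INTER_CUBIC); cv2.imwrite("pics/sclamp.png",b)
E
```

```text
(no output)
```

View pics/topc.png

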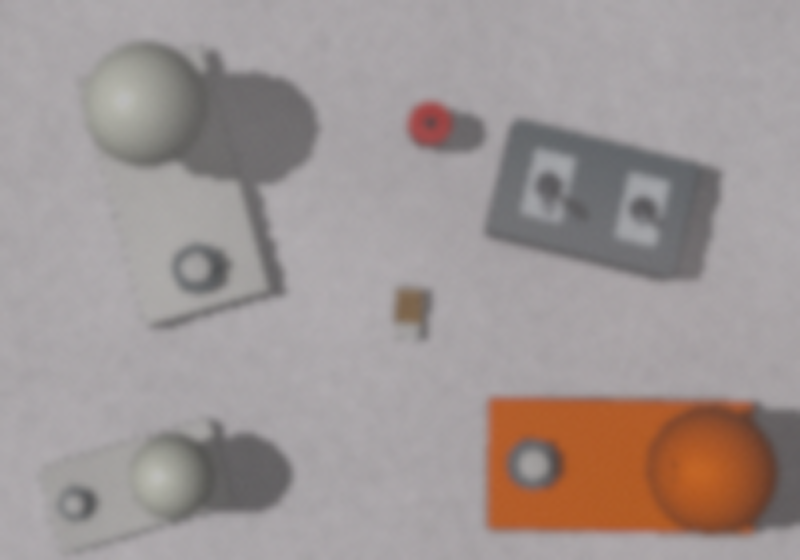

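View pics/scbox.png

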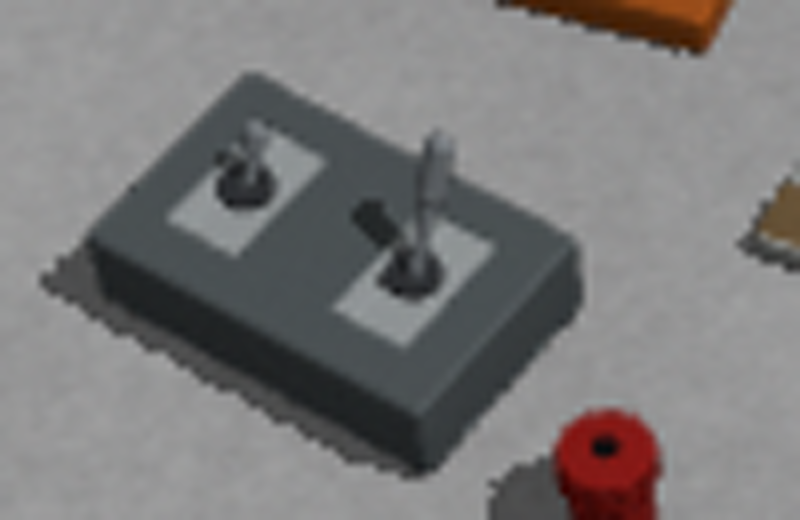

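View pics/sclamp.png

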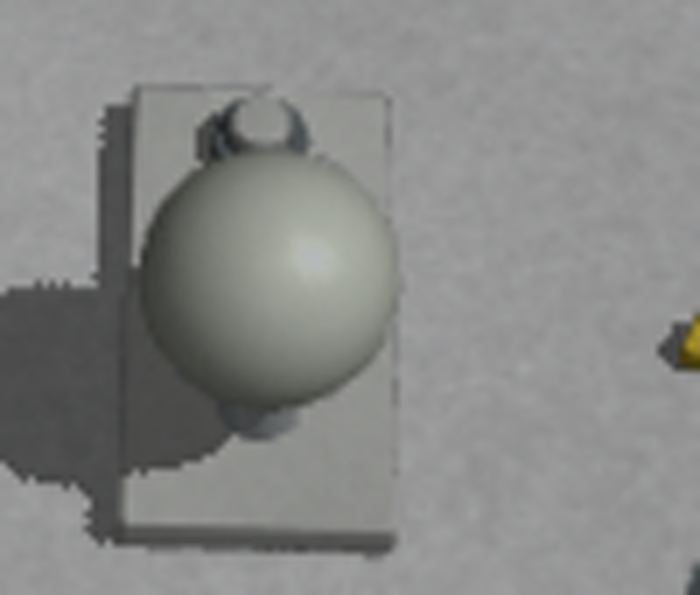

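The crops show the large white lamp with its button at top crop (200,267). The tall lever is the one at the sharpener end of the box: scene crop base (412,272), tip (440,135). Next I'll measure positions.

```bash
cat > h.py <<'E'
import numpy as np,pickle,cv2
def load(n): return pickle.load(open(n+".pkl","rb"))
def ray(s,uv):
    d=np.array([(uv[0]-s["cx"])/s["fx"],(uv[1]-s["cy"])/s["fy"],1.]); R=np.array(s["R"]);return -R.T@np.array(s["t"]),R.T@d
def onz(s,uv,z):
    c,d=ray(s,uv); return c+d*(z-c[2])/d[2]
def proj(s,X):
    p=np.array(s["R"])@np.array(X)+np.array(s["t"]); return np.array([s["fx"]*p[0]/p[2]+s["cx"],s["fy"]*p[1]/p[2]+s["cy"]])
def tri(s1,u1,s2,u2):
    A=[];b=[]
    for s,u in((s1,u1),(s2,u2)):
        c,d=ray(s,u);d/=np.linalg.norm(d);P=np.eye(3)-np.outer(d,d);A.append(P);b.append(P@c)
    x=np.linalg.lstsq(np.vstack(A),np.hstack(b),rcond=None)[0]
    return x,[np.round(proj(s,x)-u,1) for s,u in((s1,u1),(s2,u2))]
E
python3 - <<'E'
from h import *
np.set_printoptions(precision=1,suppress=True)
T=load("top0");S=load("scene0")
tc=lambda x,y:np.array([240+(x-1.5)/4,150+(y-1.5)/4])
sb=lambda x,y:np.array([195+(x-3.5)/8,165+(y-3.5)/8])
sl=lambda x,y:np.array([310+(x-3)/7,190+(y-3)/7])
print("cams",ray(T,(0,0))[0],ray(S,(0,0))[0])
print("box top corners (top cam)",[onz(T,tc(*p),45)[:2] for p in((517,119),(700,165),(665,278),(487,235))])
print("box top corners (scene)",[onz(S,sb(*p),45)[:2] for p in((422,412),(92,238),(252,72),(575,240))])
print("plates top", [onz(T,tc(*p),46)[:2] for p in((550,186),(642,210))])
print("plates scene", [onz(S,sb(*p),46)[:2] for p in((414,282),(248,189))])
print("tip tri",tri(T,tc(548,184),S,sb(439,138)))
print("short tip tri",tri(T,tc(643,208),S,sb(258,130)))
print("button top",onz(T,tc(202,264),34),"scene",onz(S,sl(263,122),34), tri(T,tc(202,264),S,sl(263,122)))
print("lamp corners scene z22",[onz(S,sl(*p),22)[:2] for p in((138,88),(388,95),(395,535),(120,525))])
print("lamp top z22",[onz(T,tc(*p),22)[:2] for p in((153,322),(272,290))])
# ellipse check with mask of box
for n,s in(("top",T),("scene",S)):
    hsv=cv2.cvtColor(s["image"],cv2.COLOR_RGB2HSV)
    for nm,lo,hi in(("red",(0,150,80),(5,255,255)),):
        m=cv2.inRange(hsv,lo,hi);m[:,450:]=0;c=max(cv2.findContours(m,0,2)[0],key=cv2.contourArea);u=cv2.minEnclosingCircle(c)[0]
        print(n,nm,u,onz(s,u,30))
E
```

```text
cams [ 338.9   71.1 1548.6] [1315.   402.3 1186.6]
box top corners (top cam) [array([577.5, -82. ]), array([ 542.9, -234.3]), array([ 448.2, -205.8]), array([479.9, -58.7])]
box top corners (scene) [array([578.8, -80.2]), array([ 546. , -231.4]), array([ 450.6, -211.8]), array([486.1, -59.9])]
plates top [array([ 521.9, -110.1]), array([ 504. , -186.3])]
plates scene [array([ 525.4, -107.9]), array([ 505.4, -186.3])]
tip tri (array([513.5, -97.2, 119.2]), [array([-0.8,  0.3]), array([-0.9, -0.1])])
short tip tri (array([ 501.5, -180.3,   78.3]), [array([-0.4,  0.2]), array([-0.5, -0. ])])
button top [450.3 176.8  34. ] scene [441.9 179.8  34. ] (array([448.9, 178.8,  42.1]), [array([-0.8,  0.2]), array([-0.9, -0. ])])
lamp corners scene z22 [array([433.1, 121.3]), array([400.8, 223.6]), array([610.4, 287.7]), array([642.3, 185.2])]
lamp top z22 [array([401.6, 216.9]), array([431. , 118.3])]Traceback (most recent call last):
  File "<stdin>", line 21, in <module>
ValueError: max() iterable argument is empty
```

```bash
python3 - <<'E'
from h import *
np.set_printoptions(precision=1,suppress=True)
T=load("top0");S=load("scene0")
c=np.array([514,-145.5]);y=np.array([19,77.5]);y=y/np.linalg.norm(y);x=np.array([y[1],-y[0]])
print("yaw",np.arctan2(x[1],x[0]))
W=lambda a,b,z:np.r_[c+a*x+b*y,z]
L=[-.45,.45]
for s,n,(r0,r1,c0,c1),k in((T,"t",(170,230,350,430),10),(S,"s",(165,230,195,295),8)):
    im=cv2.resize(s["image"][r0:r1,c0:c1,::-1],None,fx=k,fy=k,interpolation=cv2.INTER_CUBIC)
    q=lambda X:tuple(int(v) for v in ((proj(s,X)-[c0,r0]+.5)*k))
    for a,b in((50,80),(50,-80),(-50,-80),(-50,80)): cv2.circle(im,q(W(a,b,45)),4,(0,255,0),1)
    for l,b in((62,40),(30,-40)):
        cv2.circle(im,q(W(0,b,45)),4,(255,0,0),2)
        cv2.circle(im,q(W(-l*np.sin(.45),b,45+l*np.cos(.45))),5,(0,0,255),1)
        cv2.circle(im,q(W(l*np.sin(.45),b,45+l*np.cos(.45))),5,(0,255,255),1)
    cv2.imwrite(f"pics/ov_{n}.png",im)
    print(W(0,40,45),W(-27,40,101))
E
```

```text
yaw -0.24041942420085868
[ 523.5 -106.7   45. ] [ 497.3 -100.2  101. ]
[ 523.5 -106.7   45. ] [ 497.3 -100.2  101. ]
```

View pics/ov_t.png

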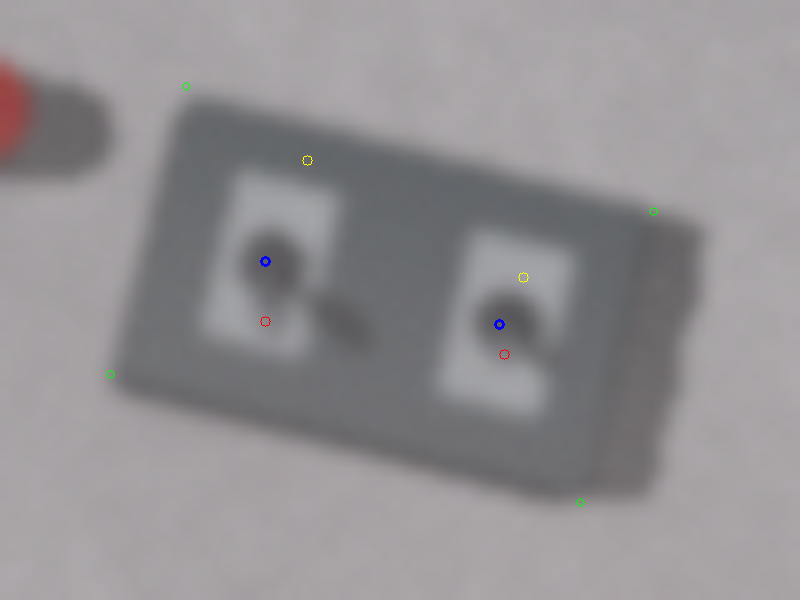

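View pics/ov_s.png

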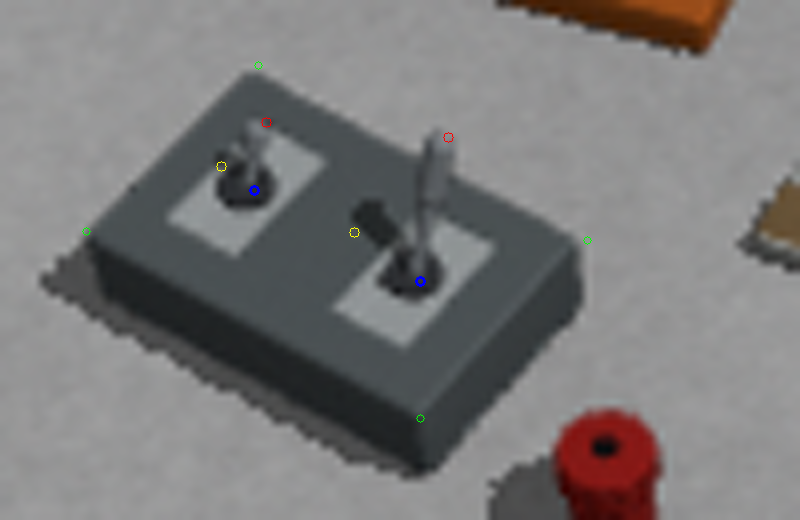

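Scene view, box crop: the pivots and tips predicted from the given sizes land on the picture. The tall lever's base is near (415,275) and its tip near (440,135), leaning toward the robot, so I have to push it away from the robot along box +x (yaw about -0.24). Next I'll work out the shift in tool axes.

```bash
cat > go.py <<'E'
import sys,numpy as np
from scipy.spatial.transform import Rotation as Ro
from plant import env
o=env.observe();R=Ro.from_rotvec(o["eef_rot"]);
np.set_printoptions(precision=2,suppress=True)
x=R.as_matrix()[:,0]
print("clock",o["clock"],"pos",o["eef_pos"],"xyaw deg",np.degrees(np.arctan2(x[1],x[0])),"zaxis",R.as_matrix()[:,2],"F",o["force"],"w",o["gripper_width"])
if len(sys.argv)>4:
    X=np.array([float(v) for v in sys.argv[1:4]]);yaw=np.radians(float(sys.argv[4]))
    G=np.array([[np.cos(yaw),np.sin(yaw),0],[np.sin(yaw),-np.cos(yaw),0],[0,0,-1]]).T
    G=np.column_stack([[np.cos(yaw),np.sin(yaw),0],[np.sin(yaw),-np.cos(yaw),0],[0,0,-1]])
    print("shift cm",R.inv().apply(X-o["eef_pos"])/10,"turn deg",np.degrees((R.inv()*Ro.from_matrix(G)).as_rotvec()))
E
python3 go.py 462 -92 230 -13.8
```

```text
clock 0.1 pos [ 245.56 -601.28  230.41] xyaw deg -67.78408134237228 zaxis [-0.  0. -1.] F [-0.29  0.69 -0.74] w 1.0012269010217902
shift cm [-38.96 -39.29   0.1 ] turn deg [ -0.04   0.09 -53.98]
```

```bash
python3 -m jog '[[[255,-4,-4,0,0,0,-7],[255,-8,-8,0,0,0,-14],[255,-12,-12,0,0,0,-21],[255,-16,-16,0,0,0,-28],[255,-20,-20,0,0,0,-35],[255,-24,-24,0,0,0,-42],[255,-28,-28,0,0,0,-49],[255,-32,-32,0,0,0,-54]]]' 20; python3 go.py 462 -92 230 -13.8
```

```text
clock: 1.1
eef_pos: [421.3, -182.8, 231.2]
eef_rot: [3.119, -0.372, 0.0]
force: [0.6, -0.0, -0.6]
gripper_width: -0.004
clock 1.1 pos [ 421.29 -182.8   231.24] xyaw deg -13.616670747652359 zaxis [ 0. -0. -1.] F [ 0.59 -0.01 -0.63] w -0.0038378509572748348
shift cm [ 1.82 -9.78  0.12] turn deg [ 0.01 -0.    0.18]
```

```bash
python3 -m jog '[[[255,0.9,-4.9,0,0,0,0],[255,1.8,-9.8,0,0,0,0],[255,1.8,-9.8,4,0,0,0],[255,1.8,-9.8,8,0,0,0],[255,1.8,-9.8,11,0,0,0],[255,1.8,-9.8,11,0,0,0]]]'; python3 - <<'E'
from plant import env
import cv2,pickle
for n in("scene","top"):
    s=env.snapshot(n); pickle.dump(s,open(f"{n}1.pkl","wb"))
    r=(150,230,180,300) if n=="scene" else (140,240,320,450)
    cv2.imwrite(f"pics/{n}1.png",cv2.resize(s["image"][r[0]:r[1],r[2]:r[3],::-1],None,fx=6,fy=6,interpolation=cv2.INTER_CUBIC))
E
python3 go.py 462 -92 75 -13.8
```

```text
clock: 1.85
eef_pos: [460.0, -93.2, 119.4]
eef_rot: [-3.118, 0.376, 0.008]
force: [-0.5, -0.6, 1.2]
gripper_width: -0.001
clock 1.95 pos [462.22 -93.57 121.82] xyaw deg -13.780741776583172 zaxis [ 0.  0. -1.] F [0.53 0.3  0.84] w -6.520203175359447e-05
shift cm [-0.06 -0.15  4.68] turn deg [-0.01 -0.02  0.02]
```

View pics/scene1.png

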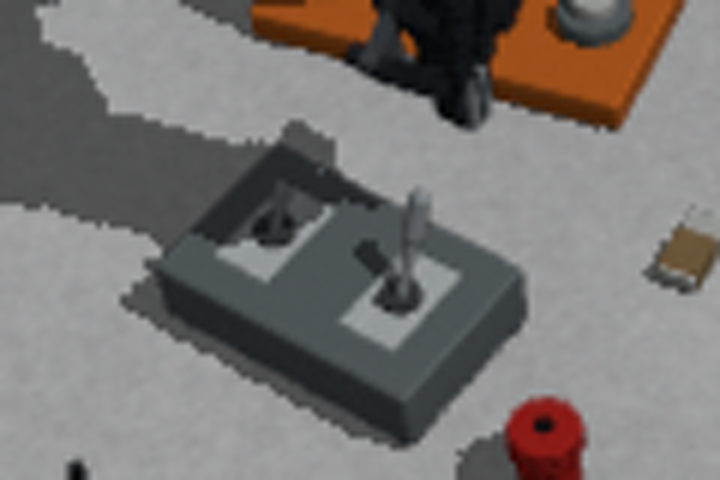

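View pics/top1.png

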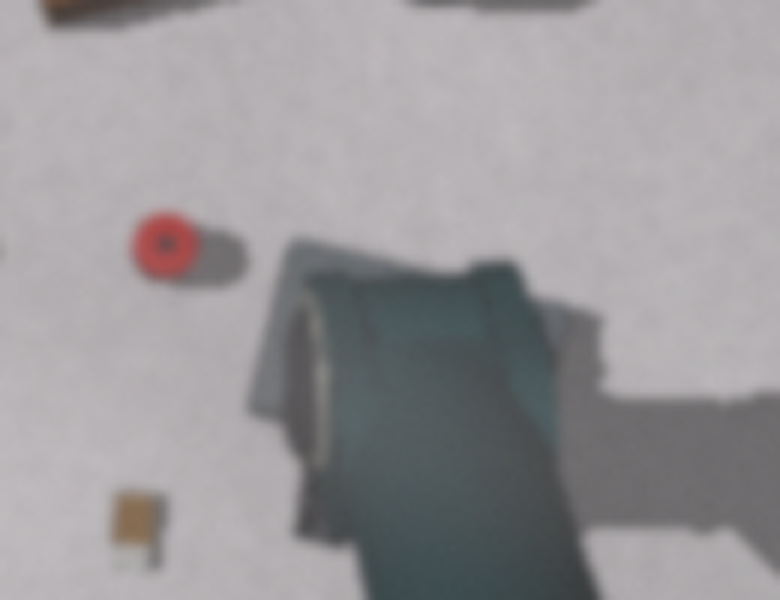

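The scene view shows the shut fingertip at crop (470,115), behind the tall lever (tip at crop (418,195)) and clear of the box. I'll lower it, then approach.

```bash
python3 -m jog '[[[255,0,-0.1,2,0,0,0],[255,0,-0.1,4,0,0,0],[255,0,-0.1,4.6,0,0,0],[255,0,-0.1,4.6,0,0,0],[255,0.3,-0.1,4.6,0,0,0],[255,0.6,-0.1,4.6,0,0,0],[255,0.9,-0.1,4.6,0,0,0],[255,0.9,-0.1,4.6,0,0,0]]]'; python3 go.py 511 -104 75 -13.8
python3 - <<'E'
from plant import env
import cv2
s=env.snapshot("scene");r=(150,230,180,300)
cv2.imwrite("pics/s2.png",cv2.resize(s["image"][r[0]:r[1],r[2]:r[3],::-1],None,fx=6,fy=6,interpolation=cv2.INTER_CUBIC))
E
```

```text
clock: 2.95
eef_pos: [471.2, -94.9, 75.4]
eef_rot: [-3.119, 0.377, -0.001]
force: [0.6, 0.2, -0.4]
gripper_width: -0.003
clock 2.95 pos [471.19 -94.88  75.37] xyaw deg -13.789812719776865 zaxis [ 0. -0. -1.] F [ 0.6   0.21 -0.4 ] w -0.0032665022543110823
shift cm [ 4.08 -0.06  0.04] turn deg [-0.   -0.02  0.01]
```

View pics/s2.png

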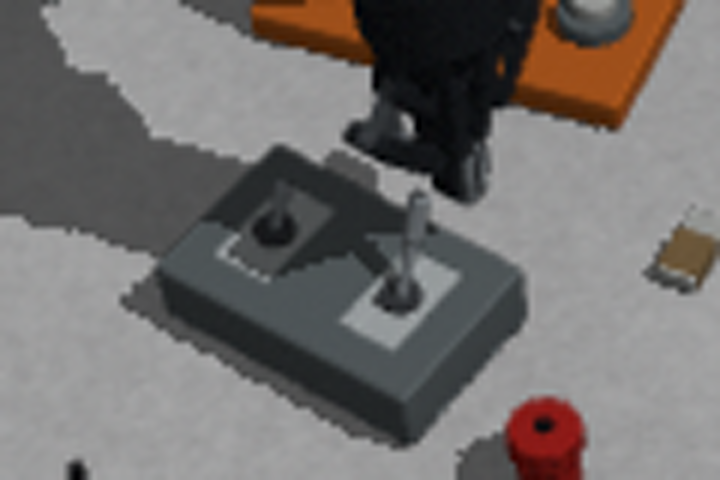

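```bash
python3 - <<'E'
from h import *
from plant import env
from scipy.spatial.transform import Rotation as Ro
S=load("scene1");o=env.observe();R=Ro.from_rotvec(o["eef_rot"])
for p in((0,0,0),(14,0,0),(-14,0,0),(14,-11,0),(14,11,0),(40,0,-60),(-40,0,-60),(50,0,-70),(50,0,-40),(0,40,-70),(0,-40,-70)):
    print(p,np.round((proj(S,o["eef_pos"]+R.apply(p))-[180,150]+.5)*6))
E
```

```text
(0, 0, 0) [464. 191.]
(14, 0, 0) [447. 209.]
(-14, 0, 0) [481. 174.]
(14, -11, 0) [464. 218.]
(14, 11, 0) [429. 200.]
(40, 0, -60) [400. 162.]
(-40, 0, -60) [502.  59.]
(50, 0, -70) [384. 161.]
(50, 0, -40) [392. 203.]
(0, 40, -70) [384.  62.]
(0, -40, -70) [516. 130.]
```

```bash
python3 -m jog '[[[255,0.3,0,0,0,0,0],[255,0.6,0,0,0,0,0],[255,0.9,0,0,0,0,0],[255,1.2,0,0,0,0,0],[255,1.5,0,0,0,0,0],[255,1.8,0,0,0,0,0],[255,2.1,0,0,0,0,0],[255,2.1,0,0,0,0,0]]]'; python3 go.py 511 -104 75 -13.8
python3 - <<'E'
from plant import env
import cv2
s=env.snapshot("scene");r=(150,230,180,300)
cv2.imwrite("pics/s3.png",cv2.resize(s["image"][r[0]:r[1],r[2]:r[3],::-1],None,fx=6,fy=6,interpolation=cv2.INTER_CUBIC))
E
```

```text
clock: 4.0
eef_pos: [491.7, -99.9, 75.3]
eef_rot: [-3.119, 0.377, -0.001]
force: [-1.0, 0.0, 0.9]
gripper_width: 0.001
clock 4.0 pos [491.69 -99.94  75.25] xyaw deg -13.792469929696729 zaxis [ 0. -0. -1.] F [-1.01  0.04  0.85] w 0.0008580544732350266
shift cm [ 1.97 -0.07  0.03] turn deg [-0.01 -0.04  0.01]
```

View pics/s3.png

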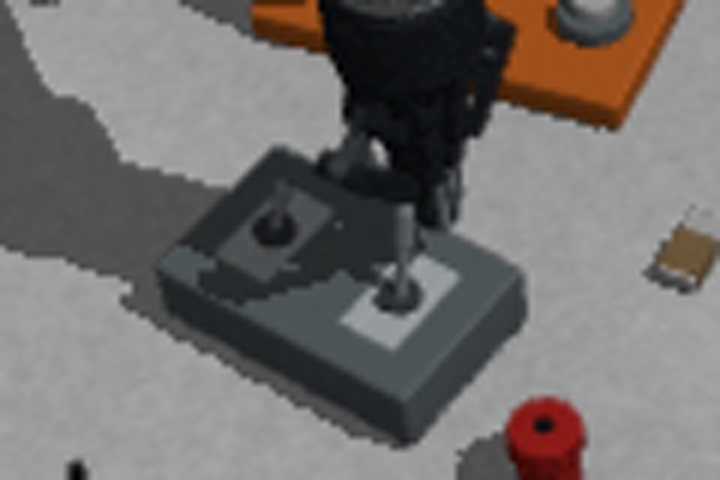

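The tall lever's tip has moved from crop (418,195) to (405,210) and the box hasn't moved. I'll keep pushing.

```bash
python3 -m jog '[[[255,0.3,0,0,0,0,0],[255,0.6,0,0,0,0,0],[255,0.9,0,0,0,0,0],[255,1.2,0,0,0,0,0],[255,1.5,0,0,0,0,0],[255,1.7,0,0,0,0,0],[255,1.7,0,0,0,0,0]]]'; python3 go.py 511 -104 75 -13.8
python3 - <<'E'
from plant import env
import cv2
s=env.snapshot("scene");r=(150,230,180,300)
cv2.imwrite("pics/s4.png",cv2.resize(s["image"][r[0]:r[1],r[2]:r[3],::-1],None,fx=6,fy=6,interpolation=cv2.INTER_CUBIC))
E
```

```text
clock: 4.92
eef_pos: [507.9, -103.9, 75.3]
eef_rot: [3.119, -0.377, 0.0]
force: [-0.1, -0.6, -0.7]
gripper_width: 0.0
clock 4.925 pos [ 507.93 -103.94   75.26] xyaw deg -13.788938200478148 zaxis [ 0. -0. -1.] F [-0.1  -0.56 -0.71] w 0.00025860697453706404
shift cm [ 0.3  -0.07  0.03] turn deg [ 0.   -0.01  0.01]
```

View pics/s4.png

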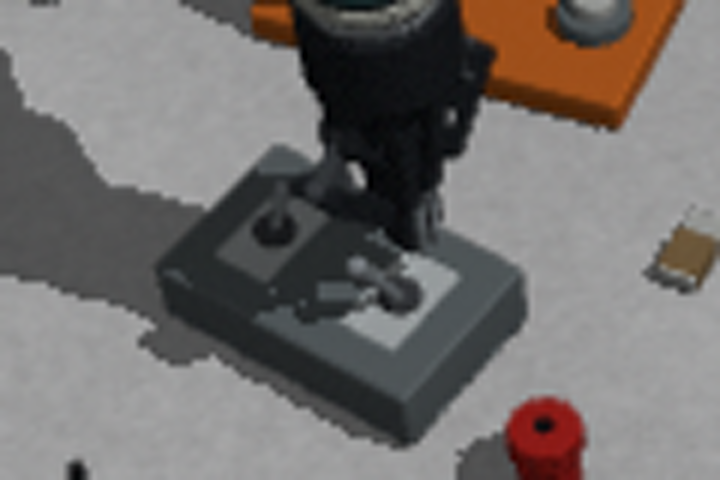

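The tall lever has snapped over: its tip is at crop (355,268). The box and short lever haven't moved. I'll back off and lift, then go to the lamp.

```bash
python3 -m jog '[[[255,-2,0,0,0,0,0],[255,-4,0,0,0,0,0],[255,-4,0,-4,0,0,0],[255,-4,0,-8,0,0,0],[255,-4,0,-12,0,0,0],[255,-4,0,-12,0,0,0]]]'; python3 - <<'E'
from plant import env
import cv2,pickle
for n in("scene","top"):
    s=env.snapshot(n); pickle.dump(s,open(f"{n}5.pkl","wb"))
E
python3 go.py 449.5 179.5 190 17
```

```text
clock: 5.72
eef_pos: [470.8, -94.6, 198.2]
eef_rot: [3.117, -0.377, 0.01]
force: [-0.1, -0.3, -0.3]
gripper_width: 0.004
clock 5.825 pos [468.54 -94.5  195.16] xyaw deg -13.800516841769364 zaxis [ 0. -0. -1.] F [ 0.33  0.68 -0.79] w 0.004019260261931537
shift cm [ -8.39 -26.15   0.5 ] turn deg [  0.03  -0.   -30.8 ]
```

```bash
python3 -m jog '[[[255,-1.4,-4.4,0,0,0,-5],[255,-2.8,-8.8,0,0,0,-10],[255,-4.2,-13.2,0,0,0,-15],[255,-5.6,-17.6,0,0,0,-20],[255,-7,-22,0,0,0,-25],[255,-8.4,-26.1,0,0,0,-31],[255,-8.4,-26.1,0,0,0,-31],[255,-8.4,-26.1,0,0,0,-31]]]'; python3 go.py 449.5 179.5 60 17
python3 - <<'E'
from plant import env
import cv2,pickle
for n in("scene","top"):
    s=env.snapshot(n); pickle.dump(s,open(f"{n}6.pkl","wb"));cv2.imwrite(f"pics/{n}6.png",s["image"][:,:,::-1])
s=pickle.load(open("scene6.pkl","rb"));r=(150,230,180,300)
cv2.imwrite("pics/box6.png",cv2.resize(s["image"][r[0]:r[1],r[2]:r[3],::-1],None,fx=6,fy=6,interpolation=cv2.INTER_CUBIC))
E
```

```text
clock: 6.82
eef_pos: [448.8, 178.3, 193.9]
eef_rot: [3.106, 0.469, -0.004]
force: [0.4, -0.1, 0.3]
gripper_width: -0.001
clock 6.825 pos [448.81 178.31 193.95] xyaw deg 17.179195105236577 zaxis [-0. -0. -1.] F [ 0.36 -0.1   0.29] w -0.0006053895315801188
shift cm [ 0.14 -0.1  13.39] turn deg [0.01 0.16 0.18]
```

View pics/scene6.png

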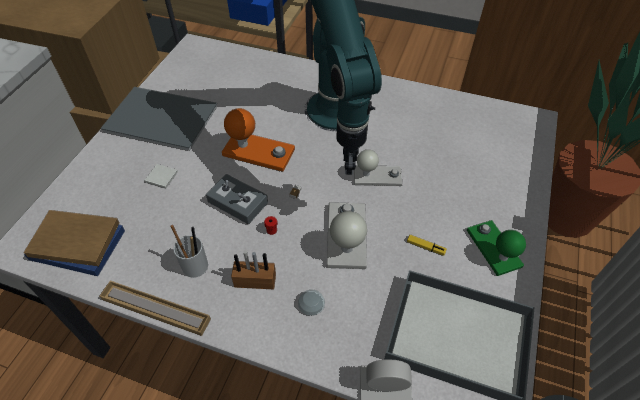

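View pics/box6.png

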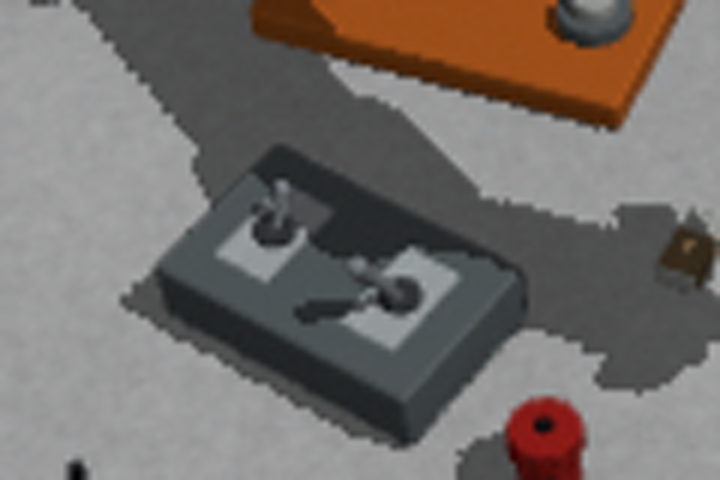

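```bash
python3 - <<'E'
from h import *
T=load("top0");S=load("scene0")
print(onz(T,(283,268),80),onz(S,(368,160),80),onz(T,(283,268),20)); print(tri(T,(282.5,268),S,(368,160)))
E
python3 -m jog '[[[255,0.1,-0.1,3,0,0,0],[255,0.1,-0.1,6,0,0,0],[255,0.1,-0.1,9,0,0,0],[255,0.1,-0.1,12,0,0,0],[255,0.1,-0.1,13,0,0,0],[255,0.1,-0.1,13,0,0,0]]]'; python3 go.py 449.5 179.5 40 17
python3 - <<'E'
from plant import env
import cv2
s=env.snapshot("scene");r=(140,240,310,410)
cv2.imwrite("pics/l7.png",cv2.resize(s["image"][r[0]:r[1],r[2]:r[3],::-1],None,fx=6,fy=6,interpolation=cv2.INTER_CUBIC))
s=env.snapshot("top");r=(140,290,230,390)
cv2.imwrite("pics/lt7.png",cv2.resize(s["image"][r[0]:r[1],r[2]:r[3],::-1],None,fx=4,fy=4,interpolation=cv2.INTER_CUBIC))
E
```

```text
[279.39825686 190.46226753  80.        ] [281.10210557 193.72866789  80.        ] [276.96722359 195.34017094  20.        ]
(array([279.09908596, 192.7725611 ,  77.63810334]), [array([-0.2,  0. ]), array([-0.2,  0. ])])
clock: 7.68
eef_pos: [450.1, 179.8, 65.1]
eef_rot: [3.106, 0.469, -0.001]
force: [0.8, -0.1, -0.1]
gripper_width: -0.002
clock 7.675 pos [450.14 179.83  65.1 ] xyaw deg 17.15929464756608 zaxis [-0. -0. -1.] F [ 0.8  -0.1  -0.08] w -0.0024362536428751756
shift cm [-0.07  0.01  2.51] turn deg [0.01 0.05 0.16]
```

View pics/l7.png

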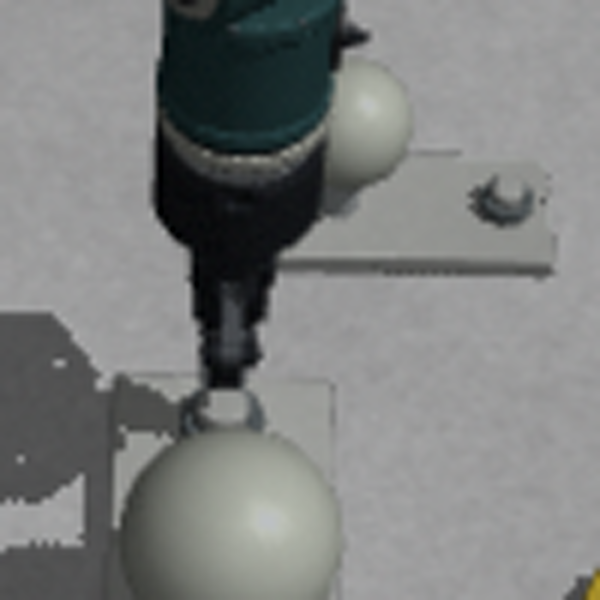

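View pics/lt7.png

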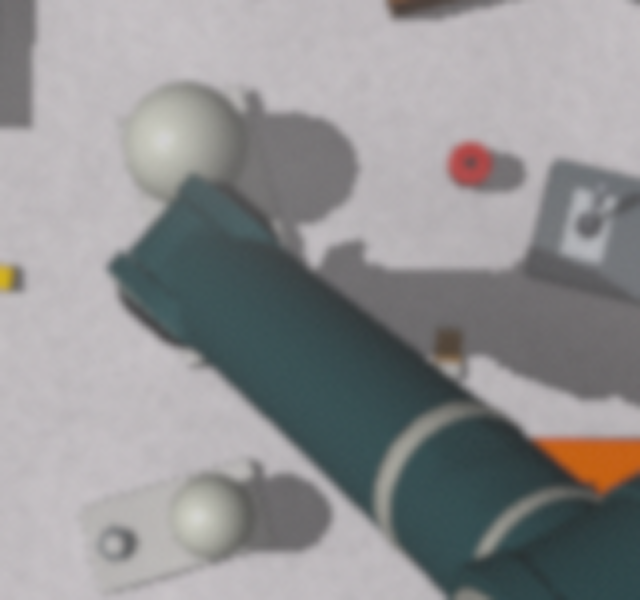

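Scene view: the fingertip is at crop (225,385), above the cap at (225,405) and lined up sideways. The globe and the small lamp are both clear of it. I'll check the lower target by projection, then descend slowly.

```bash
python3 - <<'E'
from h import *
S=load("scene0")
for z in(65,42,38,34): print(z,(proj(S,(449.5,179.5,z))-[310,140]+.5)*6)
E
python3 -m jog '[[[255,0,0,0.6,0,0,0],[255,0,0,1.2,0,0,0],[255,0,0,1.5,0,0,0],[255,0,0,1.7,0,0,0],[255,0,0,1.9,0,0,0],[255,0,0,1.9,0,0,0]]]'; python3 go.py 449.5 179.5 40 17
python3 - <<'E'
from plant import env
import cv2
s=env.snapshot("scene");r=(180,230,310,380)
cv2.imwrite("pics/l8.png",cv2.resize(s["image"][r[0]:r[1],r[2]:r[3],::-1],None,fx=10,fy=10,interpolation=cv2.INTER_CUBIC))
E
```

```text
65 [223.28764043 377.16278415]
42 [221.21382742 406.37659642]
38 [220.85844563 411.38286109]
34 [220.50460243 416.36745164]
clock: 8.52
eef_pos: [450.1, 180.4, 46.1]
eef_rot: [3.106, 0.47, -0.0]
force: [-0.5, 0.4, 0.4]
gripper_width: 0.0
clock 8.525 pos [450.06 180.43  46.13] xyaw deg 17.22196511890388 zaxis [-0. -0. -1.] F [-0.54  0.42  0.44] w 0.0001880417758647381
shift cm [-0.08  0.07  0.61] turn deg [0.   0.02 0.22]
```

View pics/l8.png

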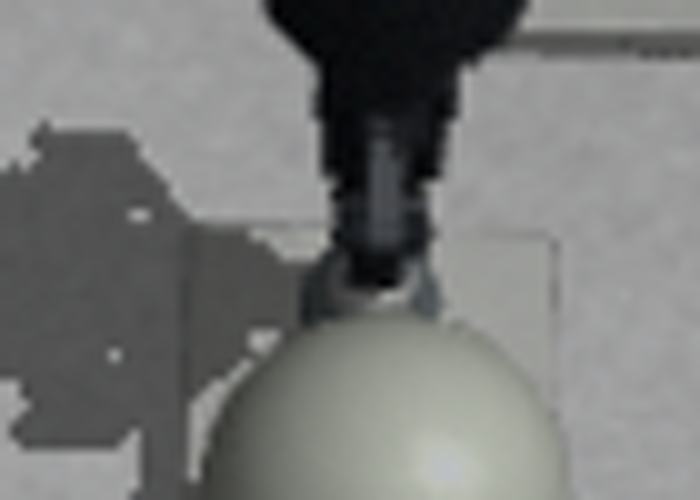

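The tip at (375,285) is centred over the cap. I'll descend in 1–2 mm steps, watching the force.

```bash
python3 -m jog '[[[255,0,0,0.2,0,0,0],[255,0,0,0.4,0,0,0],[255,0,0,0.4,0,0,0]]]'; python3 -m jog '[[[255,0,0,0.1,0,0,0],[255,0,0,0.2,0,0,0],[255,0,0,0.2,0,0,0]]]';python3 -m jog '[[[255,0,0,0.1,0,0,0],[255,0,0,0.2,0,0,0],[255,0,0,0.2,0,0,0]]]'
```

```text
clock: 8.95
eef_pos: [450.3, 180.5, 42.3]
eef_rot: [3.106, 0.47, 0.0]
force: [0.4, -1.3, 2.1]
gripper_width: 0.002
clock: 9.32
eef_pos: [450.3, 180.5, 40.3]
eef_rot: [-3.106, -0.47, -0.0]
force: [0.3, -0.6, 3.3]
gripper_width: -0.001
clock: 9.7
eef_pos: [450.3, 180.5, 38.3]
eef_rot: [-3.106, -0.47, -0.0]
force: [-0.1, 0.3, 5.4]
gripper_width: 0.003
```

```bash
python3 -m jog '[[[255,0,0,0.1,0,0,0],[255,0,0,0.1,0,0,0]]]'; python3 -m jog '[[[255,0,0,0.05,0,0,0],[255,0,0,0.05,0,0,0]]]'
```

```text
clock: 9.95
eef_pos: [450.3, 180.5, 37.9]
eef_rot: [3.106, 0.47, 0.001]
force: [-1.5, -1.1, 12.1]
gripper_width: 0.003
clock: 10.2
eef_pos: [450.4, 180.5, 37.9]
eef_rot: [3.105, 0.47, 0.001]
force: [-2.6, -1.4, 17.8]
gripper_width: -0.0
```

The force went from 5 N to 18 N with no further travel, about 6 mm below first contact, so the button has bottomed. Releasing.

```bash
python3 -m jog '[[[255,0,0,-0.3,0,0,0],[255,0,0,-0.7,0,0,0],[255,0,0,-1.2,0,0,0],[255,0,0,-4,0,0,0],[255,0,0,-8,0,0,0],[255,0,0,-12,0,0,0],[255,0,0,-16,0,0,0],[255,0,0,-16,0,0,0]]]'; python3 -m jog '[[[255,-2,3,0,0,0,0],[255,-4,7,0,0,0,0],[255,-6,12,0,0,0,0],[255,-6,17,0,0,0,0],[255,-6,17,0,0,0,0]]]'; python3 go.py
python3 - <<'E'
from plant import env
import cv2,pickle,numpy as np
o=[]
for n in("scene","top"):
    s=env.snapshot(n); pickle.dump(s,open(f"{n}9.pkl","wb"));cv2.imwrite(f"pics/{n}9.png",s["image"][:,:,::-1])
    a=pickle.load(open(n+"0.pkl","rb"))["image"]
    d=cv2.absdiff(a,s["image"]).max(2); cv2.imwrite(f"pics/{n}9d.png",np.clip(d.astype(int)*3,0,255).astype(np.uint8))
s=pickle.load(open("scene9.pkl","rb"))["image"][:,:,::-1]
a=cv2.resize(s[150:230,180:300],None,fx=3.3,fy=3.3,interpolation=cv2.INTER_CUBIC);b=cv2.resize(s[190:270,310:430],None,fx=3.3,fy=3.3,interpolation=cv2.INTER_CUBIC)
cv2.imwrite("pics/fin.png",np.hstack([a,b]))
E
```

```text
clock: 11.2
eef_pos: [451.5, 181.0, 199.2]
eef_rot: [-3.106, -0.47, -0.008]
force: [-0.3, -0.6, -0.6]
gripper_width: 0.003
clock: 11.82
eef_pos: [442.7, -3.6, 195.5]
eef_rot: [3.108, 0.459, -0.004]
force: [-0.0, 0.0, -0.2]
gripper_width: -0.001
clock 11.825 pos [442.74  -3.65 195.48] xyaw deg 16.79051161309653 zaxis [-0. -0. -1.] F [-0.03  0.01 -0.21] w -0.0009950684354225392
```

View pics/fin.png

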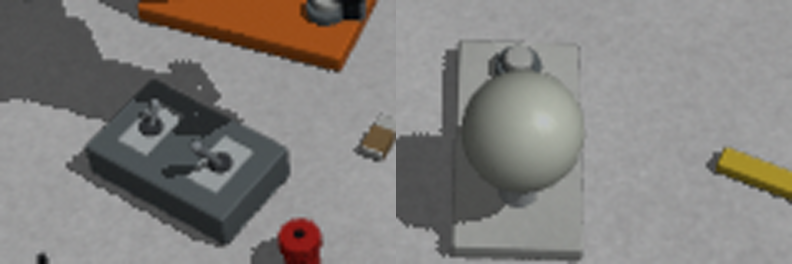

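View pics/scene9d.png

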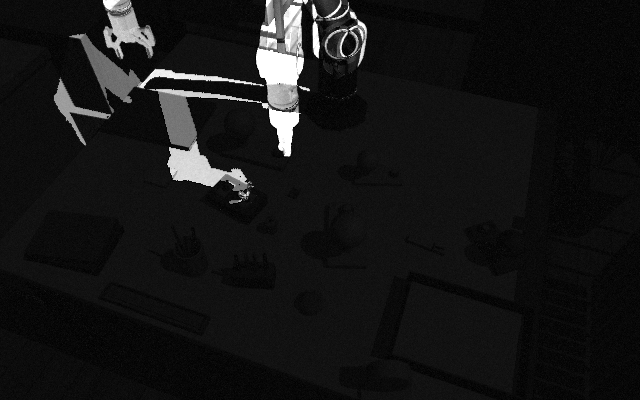

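View pics/scene9.png

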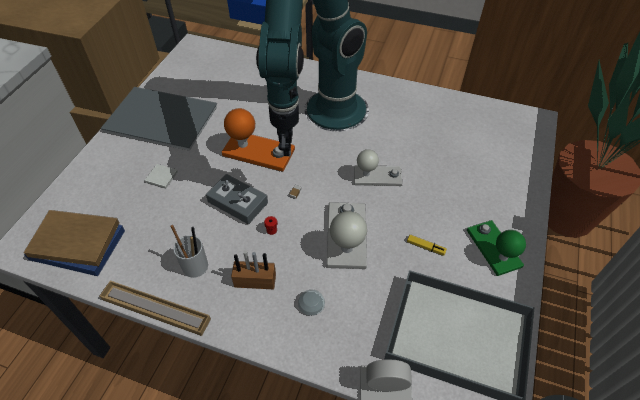

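The difference image shows changes only at the tall lever (scene ~(240,190)), the arm and shadows. The button cap at (347,208) is back up. The arm touches nothing, at z≈195 mm. Handing in.

```bash
python3 -m jog '[[[255,0,0,0,0,0,0],[255,0,0,0,0,0,0]]]'; python3 -c "
from plant import env
print(env.job_done())"
```

```text
clock: 12.18
eef_pos: [442.8, 1.4, 196.6]
eef_rot: [-3.105, -0.474, 0.001]
force: [-0.3, 1.4, 0.4]
gripper_width: -0.003
the job is handed in; nothing more can be done
None
```

I pushed the tall lever away from the robot with the closed fingertip until it snapped over. Then I pressed the large white lamp's button to its stop and let it come back up. I handed the job in at about 12.2 s of the 48 s allowed.

- **Lever:** the pictures show it leaning to its other side. The box and the short lever look unmoved. Force was about 1 N at the one reading taken while pushing.
- **Button:** it bottomed about 6 mm below first contact, where the force rose from 5 N to 18 N with no further travel. That 18 N was well above the roughly 5 N the spring needs. The cap shows up again afterwards.
- **Everything else:** comparing scene pictures from before and after, the only changes were the tall lever, the arm and its shadows. I saved the same comparison for the top view but did not look at it.
- **Measurements that disagreed:** the two views differed by 5 to 9 mm on the lamp end and button until I corrected the button height to about 42 mm. My first tip estimate for the tall lever was wrong because of a misread pixel in the top view, so I used the given dimensions instead.

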